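# Open the wafer tester and hold its sprung clamp rod out at the mark

### The arm

A 6-joint arm with a two-finger parallel gripper is mounted at the origin on the work surface. World frame = base frame: x ahead of the robot, y to its left, z up, the work surface at z = 0. Lengths are in m, angles in rad, forces in N, time in s.
With the tool pointing down it reaches from about 0.35 to 0.775 m from the base axis. Payload 5.5 kg.
Tool frame: the origin (TCP) lies at the centre of the arm's flange, where the gripper is bolted on; the fingertips stand 173 mm ahead of it and the grasp point (between the pads) lies 155 mm ahead of it (r.hold_point_z is the distance from the TCP to the grasp point, in m); z points along the fingers, y is the line along which they close (so a half turn about z gives the same grasp; the last joint's range is limited). The gripper opens to 85 mm and grips with 20 to 120 N. Pads are 22 mm wide; open, the fingers measure 114 mm over their backs; the gripper's body (76 mm by 85 mm) begins 54 mm behind the grasp point. The pads swing forward as they close: fully open they stand 13 mm farther back than shut.
Start: joints at [1.025, 0.313, 0.046, 1.304, 0, 1.431], TCP at [0.227, 0.528, 0.405] pointing down, gripper open.
Joint ranges: [-2.76, 2.76], [-0.86, 1.69], [-1.03, 1.26], [-2.2, 2.34], [-1.47, 1.5], [-3.14, 3.14]. Speed limits (rad/s): [2.57, 2.57, 3.14, 3.14, 3.14, 3.14].

### API

Orientations are given as a unit quaternion [w, x, y, z].
In Python, from rig import r gives the robot as it stands.
- The arm moves only by the shell command python3 -m jog 'ROWS' [FORCE]. ROWS is JSON, a list of rows, each an object with "travel": the shift along the tool's x, y, z in mm, a list of three; "dr": the turn, a rotation vector about the tool's x, y, z in degrees, a list of three; "claw": the finger opening in mm, from 0 to 85.4. In form: [{"travel": [dx, dy, dz], "dr": [ax, ay, az], "claw": claw}, ...]. A call has 1 to 8 rows; each row shifts and turns the commanded pose from where the row before left it, along the tool's axes as they then stand; what a row does not reach is not made up. A row lasts 1/12 s, in which the tool goes at most 41.7 mm and 7.16 degrees, less where a joint would pass 70% of its speed; a pose out of reach is approached as far as the arm can. A call is refused whole if a number of a shift passes 41.7 or a number of a turn 7.16, either way. A call with a gripper value outside its range is refused whole. The fingers move at their own pace and stop on an object; FORCE is the grip in N (left out, the last holds). Time passes only in rows, so rows that do not move let the fingers close. It gives the time, the measured TCP pose, the force and the opening at its end, in the units of the state.
- r.get_obs(): the state, without advancing time (a new reading comes with each control period).
- r.get_image(name): name is "scene" or "top" or "wrist"; returns a dict with "image" (480x640x3 uint8, red, green, blue), "mtx" (3x3 intrinsics, pixels), "distortion" ([k1, k2, p1, p2, k3] as OpenCV has them; the pictures are not rectified), "R" (3x3) and "t" (3): a world point X has camera coordinates R X + t. Camera axes: x right, y down, z forward; pixel columns grow to the right and rows downward; lengths in m; the calibration is good to about 2 mm. A picture is of the moment at which its call begins. There is no depth.
- r.job_done(): hands the job in, once; it reports no verdict.
The state is a dict: "time_s": time; "joints": joint angles; "joint_velocities": joint speeds; "effort": joint torques, N m; "tool_pos": TCP position; "orientation": TCP orientation; "ft_force": force on the tool from outside, world axes, zero at the start; "wrist_torque": the same for the moment, N m; "width": opening from 0.0 (shut) to 1.0 (fully open).
Only numpy, scipy, OpenCV 4.12 (cv2) and the standard library are available. Lean on these libraries where they do the work, as an engineer would, in place of code of your own. Each camera call takes 0.05 s, during which the arm holds its last target. There are 200 camera calls.

### The job

I am about to lay a wafer on the stage of the bench tester. Raise the tester's stiff-hinged lid by its front grip to about 60 degrees from closed and leave it standing there on its own, so that it still shades the stage. Then take the knob of the sprung clamp rod on the tester's front, pull the rod out until the dark ring on it has just come out of the sleeve (do not drag it on to its stop), and finish while still gripping the knob and holding the rod there against its spring; leave the other things on the bench where they are.

Things in the scene. Friction and masses are not known exactly. Their poses are not given: they have to be found in the camera images.
- tester: bench wafer tester, a white housing 220 (x) x 320 (y) x 90 mm high (98 with the lid shut), fixed to the bench at a place and yaw (within 0.3 rad) that vary. Origin: centre of its underside on the bench; x to its rear, y to its left, z up; its front (with the rod, a small display and the lid's grip) looks along its -x, towards the robot. Under the lid a round black stage and a parked probe arm, all below the lid
- lid (a joint): angle (rad) of the lid: 0 closed, growing as its front edge rises, limit 1.75; 60 degrees is 1.05. It starts between 0 and 0.25. A stiff friction hinge (about 0.75 N m) holds it wherever it is left; lifting it at the grip takes 4 to 6 N. The lid is a plate 212 (front to rear) x 316 x 8 mm, white frame with amber window, about 0.4 kg, hinged along its rear edge
- lid_hinge (a point): the point of the lid's hinge line level with the grip: (100, -20, 94) mm in the tester's frame; the hinge line runs along the tester's y. Its axes turn with the lid
- lid_grip (a point): centre of the lid's black T-grip: a round bar, 16 mm diameter and 36 mm long, lying along the tester's y, on a neck 14 mm wide; 36 mm ahead of the lid's front edge and 248 mm from the hinge line; at (-148, -20, 94) mm in the tester's frame when closed. It can be pinched on its two flat ends and turns between the pads as the lid rises, or be lifted from below. Its axes turn with the lid; shut, they are the tester's
- clamp_rod (a joint): how far (m) the clamp rod is pulled out along the tester's -x: 0 home (start), stop at 0.058. Its inner spring pulls it back home: about 4 N at home, 10 N at the mark. The ring, a 3 mm dark band round the rod, is hidden in the sleeve at home, begins to show at the sleeve's mouth at 0.035 and is just fully out at 0.038
- rod_knob (a point): centre of the gripping part of the rod's black knob: a ribbed cylinder along the tester's x, 22 mm diameter and 26 mm long (13 mm to either side of this point), with a flange 27 mm diameter and 6 mm thick on its outer end; at (-155, 90, 72) mm in the tester's frame at home, 20 mm ahead of the sleeve's mouth; it moves with the rod, axes as the tester's
- sleeve_mouth (a point): centre of the open outer end of the rod's fixed aluminium sleeve (19 mm diameter, standing 25 mm out of the tester's front), at (-135, 90, 72) mm in the tester's frame; the steel rod, 10 mm diameter, comes out of it along the tester's -x
- wafer_on_wipe: round paper wipe, 170 mm diameter and 2 mm thick, with the waiting wafer on it, right of the tester; fixed. Origin: centre of its underside
- tweezers: steel wafer tweezers, 134 mm long (along their x), 16 mm wide, 8 mm high, lying loose in front of the tester; bystander. Origin: on the bench near their middle
- loupe: black eye loupe, 38 mm diameter, 40 mm high, standing loose in front of the tester to the right; bystander. Origin: centre of its underside
- sample_box: flat chip box 55 x 55 x 17 mm, black with a clear top, loose, left of the tester; bystander. Origin: centre of its underside
- wafer_carrier: round white single-wafer carrier, 120 mm diameter, 18 mm high, loose, left of the tester; bystander. Origin: centre of its underside
- wash_bottle: white wash bottle, 68 mm diameter, 205 mm high with its spout, standing loose in front of the tester, off to the right beside the wipe; bystander. Origin: centre of its underside

How it is judged:
By the outcome, as a careful person would: the job done as asked, in the order asked, and still so for the second after the job is handed in, while the arm keeps its last pose, push and grip.
It also fails if it takes over 48 s, if anything falls off the work surface, if the arm or the gripper's body presses on something with over 40 N, if the wrist force passes 120 N, or if a joint passes its speed limit or range.

## Working session

There is one attempt and no reset: what is moved stays moved. The work goes in short steps, Python scripts to look and compute and a shell command to move; the robot and the scene stay as the last step left them, time stands still between calls to the robot, and variables do not carry over. Pictures are saved under pics/ and viewed, on a budget of 10 in all, crops included, one or two more only if the job needs it, and the job is handed in when it is done.

```bash
ls; mkdir -p pics
python3 - <<'E'
from rig import r
import cv2
o=r.get_obs()
for k,v in o.items(): print(k,v)
for n in ("scene","top"):
    d=r.get_image(n); cv2.imwrite(f"pics/{n}0.png",d["image"][:,:,::-1]); print(n,d["mtx"],d["distortion"],d["R"],d["t"])
E
```

```text
pics
time_s 0.0
joints [1.02542349e+00 3.13989836e-01 4.49863319e-02 1.30364689e+00
 1.31071504e-06 1.43118161e+00]
joint_velocities [-0.00068623 -0.00072635  0.00093656 -0.00023187 -0.00070799 -0.00033304]
effort [ 1.81907129e-03 -4.80622673e+01  2.98535514e+01  1.93609967e-02
 -2.44218645e-04  3.51280008e-06]
tool_pos [0.22686812 0.52812406 0.40381763]
orientation [-3.11948884e-04  2.01490088e-01  9.79490115e-01 -8.72969639e-04]
ft_force [-0.15025208  0.14319086 -0.3717201 ]
wrist_torque [ 0.04059083  0.01179664 -0.03933675]
width 1.0000858389814915
scene [[590.79823672   0.         330.61074033]
 [  0.         590.79823672 236.94443133]
 [  0.           0.           1.        ]] [0.04274805 0.         0.         0.         0.        ] [[ 0.65575278  0.75494189  0.00714351]
 [ 0.65878468 -0.5675564  -0.49384459]
 [-0.36876962  0.328546   -0.86952084]] [-0.38951847 -0.33007859  1.34263049]
top [[449.85424188   0.         318.46482305]
 [  0.         449.85424188 242.55064568]
 [  0.           0.           1.        ]] [-0.06111802  0.          0.          0.          0.        ] [[ 0.19974663 -0.97983933  0.00402103]
 [-0.95824907 -0.19619891 -0.20800169]
 [ 0.20459715  0.03769448 -0.9781202 ]] [-0.09066004  0.60800649  0.79260572]
```

View pics/scene0.png

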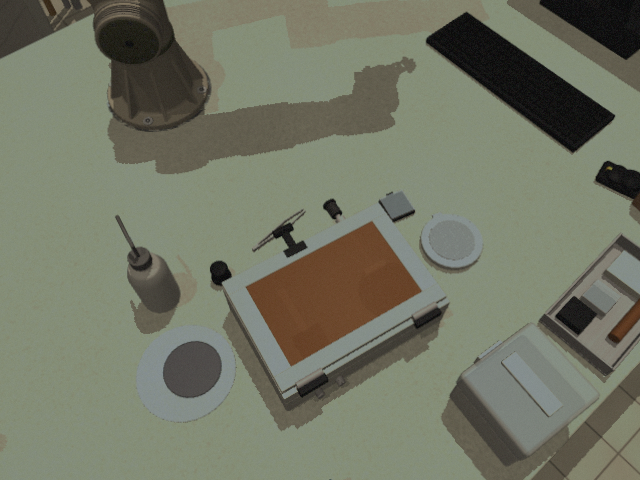

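View pics/top0.png

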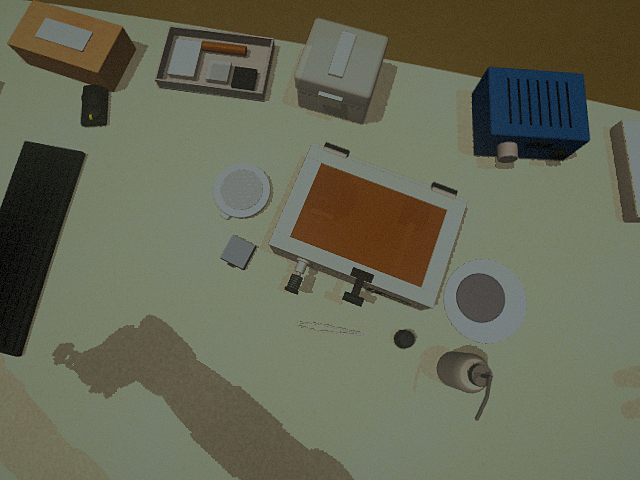

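The scene view shows the T-grip bar near (284,229), the knob near (332,208) and the amber window. In the top view the grip bar is near (355,290) and the knob near (293,283). I'll enlarge both and get the amber window corners by mask.

```bash
cat > h.py <<'E'
import numpy as np, cv2
from rig import r
def und(d,p): return cv2.undistortPoints(np.array(p,float).reshape(-1,1,2),d["mtx"],np.array(d["distortion"])).reshape(-1,2)
def tri(d1,p1,d2,p2):
    P=[np.c_[d["R"],np.array(d["t"])] for d in (d1,d2)]
    X=cv2.triangulatePoints(P[0],P[1],und(d1,p1).T,und(d2,p2).T); return (X[:3]/X[3]).T
def ray(d,p,z):
    R=np.array(d["R"]);c=-R.T@np.array(d["t"]); v=np.c_[und(d,p),np.ones(len(np.array(p).reshape(-1,2)))]@R
    return c+v*((z-c[2])/v[:,2])[:,None]
def proj(d,X):
    return cv2.projectPoints(np.array(X,float).reshape(-1,1,3),cv2.Rodrigues(np.array(d["R"]))[0],np.array(d["t"]),d["mtx"],np.array(d["distortion"]))[0].reshape(-1,2)
E
python3 - <<'E'
from h import *
D={n:r.get_image(n) for n in("scene","top")}; C={}
for n,d in D.items():
    hsv=cv2.cvtColor(d["image"],cv2.COLOR_RGB2HSV)
    m=((hsv[...,0]<16)&(hsv[...,1]>150)&(hsv[...,2]>70)).astype(np.uint8)
    c=max(cv2.findContours(m,0,1)[0],key=cv2.contourArea)
    q=cv2.approxPolyDP(cv2.convexHull(c),12,True).reshape(-1,2); print(n,q.tolist()); C[n]=q
a=cv2.resize(D["scene"]["image"][180:270,235:355],None,fx=5,fy=5,interpolation=2)
b=cv2.resize(D["top"]["image"][245:315,270:390],None,fx=5,fy=5,interpolation=2)
im=np.vstack([a,b])[:, :,::-1]; im=cv2.convertScaleAbs(im,alpha=1.6); print(im.shape)
cv2.imwrite("pics/z.png",cv2.resize(im,None,fx=.74,fy=.74))
E
```

```text
scene [[372, 223], [418, 292], [291, 363], [247, 287]]
top [[321, 164], [445, 210], [420, 286], [291, 236]]
(800, 600, 3)
```

View pics/z.png

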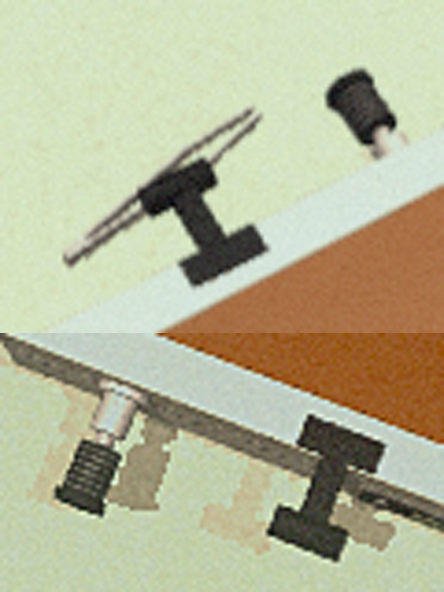

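The zoom shows the grip bar centre at scene (282.8,230.5) and top (353,299). The ribbed part of the knob is at scene (334,208) and top (294.3,282.8).

Run:
```python
from h import *
S=r.get_image("scene");T=r.get_image("top")
s=[[372,223],[418,292],[291,363],[247,287],[282.8,230.5],[334,208]]
t=[[291,236],[321,164],[445,210],[420,286],[353,299],[294.3,282.8]]
X=tri(S,s,T,t); np.set_printoptions(precision=4,suppress=True); print(X)
fl,rl,rr,fr,g,k=X
yl=(fl-fr)+(rl-rr); print("yaw",np.arctan2(-yl[0],yl[1])); xf=(rl-fl)+(rr-fr)
print("yaw2",np.arctan2(xf[1],xf[0]),"lid angle",np.arctan2(-xf[2],np.hypot(*xf[:2])),"lens",np.linalg.norm(yl)/2,np.linalg.norm(xf)/2)
yaw=np.arctan2(-yl[0],yl[1])
c,s_=np.cos(yaw),np.sin(yaw);R=np.array([[c,-s_],[s_,c]])
th=np.arcsin((g[2]-.094)/.248); print("th from grip",th)
ok=k[:2]-R@[-.155,.09]; og=g[:2]-R@[.1-.248*np.cos(th),-.02]; print("origin from knob, grip",ok,og, "k-g yaw check")
```

```text
[[ 0.609   0.0838  0.0981]
 [ 0.7583  0.0556  0.0921]
 [ 0.7145 -0.1877  0.099 ]
 [ 0.5648 -0.1622  0.1013]
 [ 0.5183 -0.0484  0.1017]
 [ 0.529   0.0622  0.0746]]
yaw -0.17769575707932114
yaw2 -0.17754424236819352 lid angle 0.02724336043458687 lens 0.24858870644795003 0.15194793690441272
th from grip 0.030918738320631675
origin from knob, grip [ 0.6657 -0.0537] [ 0.6674 -0.0549] k-g yaw check
```

```bash
cat >> h.py <<'E'
from scipy.spatial.transform import Rotation as Ro
np.set_printoptions(precision=4,suppress=True)
YAW=-0.1775; O=np.array([.6665,-.0543,0])
RT=Ro.from_euler('z',YAW).as_matrix()
def w(p): return O+RT@np.array(p)          # tester -> world
def tt(p): return RT.T@(np.array(p)-O)
def cur():
    o=r.get_obs(); q=o["orientation"]; R=Ro.from_quat([q[1],q[2],q[3],q[0]]).as_matrix(); return o,np.array(o["tool_pos"]),R
def goal(p,tilt=0,hz=None):
    """shift (tool mm) and turn (tool deg) to put the grasp point at tester p; tilt deg: fingers lean to tester +x"""
    o,P,R=cur(); hz=hz or r.hold_point_z; a=np.radians(tilt)
    z=RT@[np.sin(a),0,-np.cos(a)]; y=RT@[0,1,0]; G=np.c_[np.cross(y,z),y,z]
    T=w(p)-hz*z
    print("t",o["time_s"],"grasp now (tester mm)",1e3*tt(P+hz*R[:,2]),"F",RT.T@o["ft_force"],"width",o["width"])
    print("shift tool mm",R.T@(T-P)*1e3,"turn",np.degrees(Ro.from_matrix(R.T@G).as_rotvec()),"shift in goal axes",G.T@(T-P)*1e3)
E
python3 -c "
from h import *
print(r.hold_point_z); goal([-.148,-.02,.2])"
```

```text
0.1547
t 0.3 grasp now (tester mm) [-535.5316  495.7207  249.7058] F [0.3652 0.3194 0.3323] width 1.0004749889959528
shift tool mm [-494.1877 -414.69     49.8998] turn [ -0.0315  -0.0081 -13.0807] shift in goal axes [-387.5003 -515.8024   49.7058]
```

```bash
python3 -m jog '[{"travel":[-15,-30,0],"dr":[0,0,-6.54],"claw":85},{"travel":[-18,-32,0],"dr":[0,0,-6.54],"claw":85},{"travel":[-24,-33,3],"dr":[0,0,0],"claw":85},{"travel":[-24,-33,3],"dr":[0,0,0],"claw":85},{"travel":[-24,-33,3],"dr":[0,0,0],"claw":85},{"travel":[-24,-33,3],"dr":[0,0,0],"claw":85},{"travel":[-24,-33,3],"dr":[0,0,0],"claw":85},{"travel":[-24,-33,3],"dr":[0,0,0],"claw":85}]' 30; python3 -m jog '[{"travel":[-24,-33,3],"dr":[0,0,0],"claw":85},{"travel":[-24,-33,3],"dr":[0,0,0],"claw":85},{"travel":[-24,-33,3],"dr":[0,0,0],"claw":85},{"travel":[-24,-33,3],"dr":[0,0,0],"claw":85},{"travel":[-24,-33,3],"dr":[0,0,0],"claw":85},{"travel":[-24,-33,3],"dr":[0,0,0],"claw":85},{"travel":[0,0,0],"dr":[0,0,0],"claw":85}]'; python3 -c "
from h import *
goal([-.148,-.02,.2])"
```

```text
time_s: 0.97
tool_pos: [0.3439, 0.2369, 0.3868]
orientation: [0.0, 0.088, 0.996, 0.0]
ft_force: [0.4, 0.2, 0.2]
width: 0.997
time_s: 1.55
tool_pos: [0.4533, 0.0129, 0.3683]
orientation: [0.001, 0.092, 0.996, -0.001]
ft_force: [-0.3, -0.9, 0.3]
width: 0.995
t 1.55 grasp now (tester mm) [-221.2255   28.2296  213.6352] F [-0.122  -0.9119  0.2617] width 0.9948231832222457
shift tool mm [-74.0044 -47.946   13.9454] turn [-0.112   0.1682 -0.4351] shift in goal axes [-73.6785 -48.5337  13.6343]
```

```bash
python3 -m jog '[{"travel":[-30,-20,5],"dr":[0,0,-0.4],"claw":85},{"travel":[-30,-20,5],"dr":[0,0,0],"claw":85},{"travel":[-14,-8,4],"dr":[0,0,0],"claw":85},{"travel":[0,0,0],"dr":[0,0,0],"claw":85},{"travel":[0,0,0],"dr":[0,0,0],"claw":85}]'
python3 - <<'E'
from h import *
goal([-.148,-.02,.102])
W=r.get_image("wrist"); cv2.imwrite("pics/w1.png",W["image"][:,:,::-1])
print(proj(W,[w([-.148,-.02,.102]),w([-.148,-.002,.102]),w([-.148,-.038,.102]),w([-.155,.09,.072])]))
E
```

```text
time_s: 1.97
tool_pos: [0.5152, -0.042, 0.3541]
orientation: [-0.001, 0.086, 0.996, 0.0]
ft_force: [0.3, -0.0, -0.2]
width: 0.997
t 1.9667 grasp now (tester mm) [-151.375   -14.5541  199.3532] F [ 0.2691 -0.0015 -0.23  ] width 0.9966590771804301
shift tool mm [-3.2452 -5.4438 97.3455] turn [ 0.0208 -0.0989  0.3249] shift in goal axes [-3.1078 -5.3905 97.353 ]
[[311.416  251.7132]
 [343.6764 251.9025]
 [279.1319 251.5283]
 [489.1311 227.5813]]
```

View pics/w1.png

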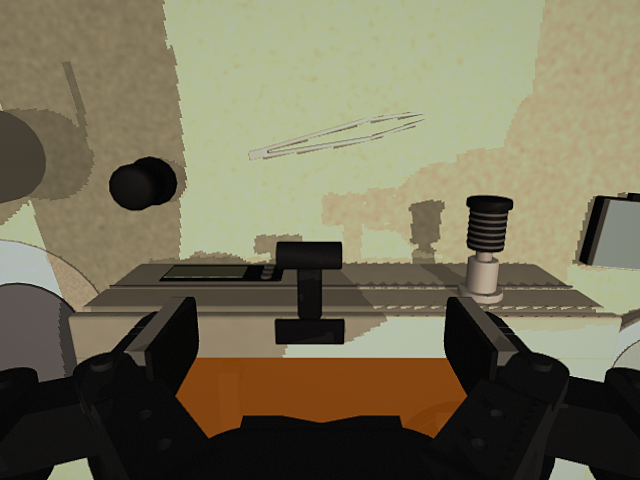

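The wrist view shows the bar centred at (309,255) against a predicted (311,252). The knob's ribs are at (488,228), predicted (489,228). The pose agrees to about 2 mm, so I'll descend.

```bash
python3 -m jog '[{"travel":[-2,-5,25],"dr":[0,0,0.3],"claw":85},{"travel":[-1.5,-1.5,30],"dr":[0,0,0],"claw":70},{"travel":[0,0,25],"dr":[0,0,0],"claw":60},{"travel":[0,0,18],"dr":[0,0,0],"claw":55},{"travel":[0,0,0],"dr":[0,0,0],"claw":48},{"travel":[0,0,0],"dr":[0,0,0],"claw":44},{"travel":[0,0,0],"dr":[0,0,0],"claw":42}]' 30
python3 - <<'E'
from h import *
goal([-.148,-.02,.102])
W=r.get_image("wrist"); cv2.imwrite("pics/w2.png",W["image"][:,:,::-1])
E
```

```text
time_s: 2.6
tool_pos: [0.5176, -0.048, 0.2582]
orientation: [0.001, 0.087, 0.996, -0.0]
ft_force: [0.6, -0.2, 0.4]
width: 0.491
t 2.6 grasp now (tester mm) [-147.4079  -20.118   103.5075] F [ 0.5903 -0.0485  0.3549] width 0.49135039800399855
shift tool mm [0.3346 0.1306 1.5068] turn [0.0042 0.0962 0.1592] shift in goal axes [0.3324 0.1297 1.5073]
```

View pics/w2.png

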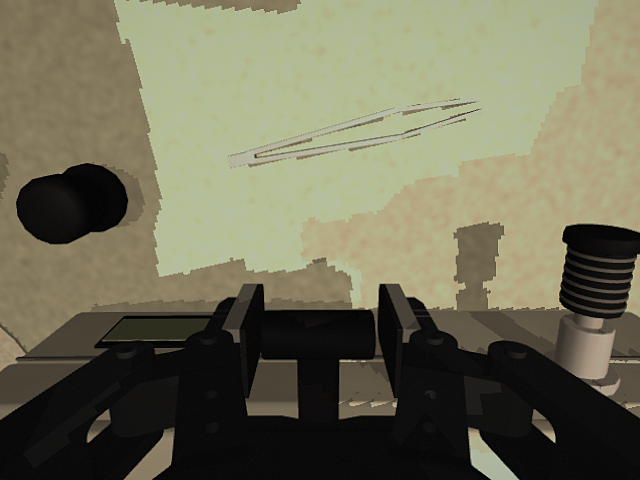

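```bash
python3 -m jog '[{"travel":[0,0,1.5],"dr":[0,0,0],"claw":34},{"travel":[0,0,0],"dr":[0,0,0],"claw":30},{"travel":[0,0,0],"dr":[0,0,0],"claw":30},{"travel":[0,0,0],"dr":[0,0,0],"claw":30},{"travel":[0,0,0],"dr":[0,0,0],"claw":30}]' 30
python3 - <<'E'
from h import *
goal([-.148,-.02,.102])
th=np.arange(.035,1.08,.045*2); d=np.c_[248*np.diff(np.cos(th)),-248*np.diff(np.sin(th))]/2
print(np.c_[th[1:],d].round(2))
E
```

```text
time_s: 3.07
tool_pos: [0.5182, -0.0491, 0.2559]
orientation: [0.001, 0.088, 0.996, -0.0]
ft_force: [1.5, -2.1, 2.0]
width: 0.416
t 3.0667 grasp now (tester mm) [-146.5375  -21.1026  101.2354] F [ 1.8342 -1.8505  1.9545] width 0.41576537669021874
shift tool mm [ 1.0799  1.0311 -0.7682] turn [-0.027   0.1405  0.0833] shift in goal axes [ 1.0833  1.0299 -0.7651]
[[  0.12  -0.89 -11.12]
 [  0.22  -1.89 -11.  ]
 [  0.31  -2.87 -10.78]
 [  0.4   -3.83 -10.48]
 [  0.48  -4.75 -10.09]
 [  0.58  -5.64  -9.63]
 [  0.66  -6.48  -9.08]
 [  0.76  -7.27  -8.46]
 [  0.84  -8.    -7.77]
 [  0.94  -8.67  -7.02]
 [  1.02  -9.27  -6.21]]
```

```bash
python3 -m jog '[{"travel":[-0.9,0,-11.1],"dr":[0,0,0],"claw":30},{"travel":[-0.9,0,-11.1],"dr":[0,0,0],"claw":30},{"travel":[-1.9,0,-11],"dr":[0,0,0],"claw":30},{"travel":[-1.9,0,-11],"dr":[0,0,0],"claw":30},{"travel":[-2.9,0,-10.8],"dr":[0,0,0],"claw":30},{"travel":[-2.9,0,-10.8],"dr":[0,0,0],"claw":30},{"travel":[-3.8,0,-10.5],"dr":[0,0,0],"claw":30},{"travel":[-3.8,0,-10.5],"dr":[0,0,0],"claw":30}]'
python3 - <<'E'
from h import *
t=.395
goal([.1-.248*np.cos(t),-.02,.094+.248*np.sin(t)])
E
```

```text
time_s: 3.73
tool_pos: [0.5358, -0.0521, 0.3407]
orientation: [-0.002, 0.088, 0.996, 0.0]
ft_force: [3.2, -3.1, -8.4]
width: 0.414
t 3.7333 grasp now (tester mm) [-129.4992  -20.9893  186.0413] F [ 3.7475 -2.4901 -8.3652] width 0.41360300836308606
shift tool mm [-0.0728  0.9529 -3.3924] turn [-0.013  -0.1901  0.0771] shift in goal axes [-0.0828  0.9538 -3.3919]
```

```bash
python3 -m jog '[{"travel":[-4.7,0,-10.1],"dr":[0,0,0],"claw":30},{"travel":[-4.7,0,-10.1],"dr":[0,0,0],"claw":30},{"travel":[-5.6,0,-9.6],"dr":[0,0,0],"claw":30},{"travel":[-5.6,0,-9.6],"dr":[0,0,0],"claw":30},{"travel":[-6.5,0,-9.1],"dr":[0,0,0],"claw":30},{"travel":[-6.5,0,-9.1],"dr":[0,0,0],"claw":30},{"travel":[-7.3,0,-8.5],"dr":[0,0,0],"claw":30},{"travel":[-7.3,0,-8.5],"dr":[0,0,0],"claw":30}]'
python3 - <<'E'
from h import *
t=.755
goal([.1-.248*np.cos(t),-.02,.094+.248*np.sin(t)])
E
```

```text
time_s: 4.4
tool_pos: [0.5823, -0.0603, 0.4146]
orientation: [-0.004, 0.088, 0.996, 0.0]
ft_force: [-2.5, -1.6, -4.6]
width: 0.419
t 4.4 grasp now (tester mm) [-83.1013 -20.824  259.9468] F [-2.2038 -2.0196 -4.6276] width 0.41925913828977573
shift tool mm [-1.199   0.8083 -4.0199] turn [-0.0048 -0.4664  0.0786] shift in goal axes [-1.2306  0.8103 -4.01  ]
```

```bash
python3 -m jog '[{"travel":[-8,0,-7.8],"dr":[0,0,0],"claw":30},{"travel":[-8,0,-7.8],"dr":[0,0,0],"claw":30},{"travel":[-8.7,0,-7],"dr":[0,0,0],"claw":30},{"travel":[-8.7,0,-7],"dr":[0,0,0],"claw":30},{"travel":[-9.3,0,-6.2],"dr":[0,0,0],"claw":30},{"travel":[-9.3,0,-6.2],"dr":[0,0,0],"claw":30},{"travel":[-5.3,0,-3.2],"dr":[0,0,0],"claw":30},{"travel":[0,0,0],"dr":[0,0,0],"claw":30}]'; python3 -m jog '[{"travel":[0,0,0],"dr":[0,0,0],"claw":30},{"travel":[0,0,0],"dr":[0,0,0],"claw":30}]'
python3 - <<'E'
from h import *
t=1.05
goal([.1-.248*np.cos(t),-.02,.094+.248*np.sin(t)])
o,P,R=cur(); g=tt(P+.1547*R[:,2]); print("th",np.arctan2(g[2]-.094,.1-g[0]),np.hypot(g[2]-.094,.1-g[0]))
E
```

```text
time_s: 5.07
tool_pos: [0.6395, -0.0704, 0.4614]
orientation: [-0.002, 0.088, 0.996, 0.0]
ft_force: [-3.0, -0.8, 3.2]
width: 0.411
time_s: 5.23
tool_pos: [0.6393, -0.0704, 0.4613]
orientation: [-0.001, 0.088, 0.996, 0.0]
ft_force: [-5.4, -1.3, 2.3]
width: 0.414
t 5.2333 grasp now (tester mm) [-24.4204 -20.5968 306.6385] F [-5.1287 -2.2318  2.2547] width 0.41358652146915914
shift tool mm [-0.555   0.6044 -2.4848] turn [ 0.0033 -0.1709  0.0946] shift in goal axes [-0.5614  0.6052 -2.4832]
th 1.0413849367827421 0.24636468870553704
```

```bash
python3 -m jog '[{"travel":[0,0,0],"dr":[0,0,0],"claw":45},{"travel":[0,0,0],"dr":[0,0,0],"claw":60},{"travel":[0,0,0],"dr":[0,0,0],"claw":65},{"travel":[0,0,0],"dr":[0,0,0],"claw":70}]'; python3 -m jog '[{"travel":[10,0,-8],"dr":[0,0,0],"claw":75},{"travel":[20,0,-5],"dr":[0,0,0],"claw":75},{"travel":[35,0,0],"dr":[0,0,0],"claw":75},{"travel":[35,0,0],"dr":[0,0,0],"claw":75},{"travel":[35,15,0],"dr":[0,0,0],"claw":70},{"travel":[10,35,20],"dr":[0,0,0],"claw":65},{"travel":[0,35,20],"dr":[0,0,0],"claw":60},{"travel":[0,15,20],"dr":[0,0,0],"claw":60}]'
python3 - <<'E'
from h import *
goal([-.160,.09,.072],15)
S=r.get_image("scene"); T=r.get_image("top")
cv2.imwrite("pics/s2.png",np.vstack([S["image"][130:400,180:480],T["image"][130:400,180:480]])[:,:,::-1])
for t in (.95,1.05,1.15):
  p=w([.1-.248*np.cos(t),-.02,.094+.248*np.sin(t)]); print(t,proj(S,p)-[180,130],proj(T,p)-[180,130+0]+[0,270])
E
```

```text
time_s: 5.57
tool_pos: [0.6403, -0.0703, 0.4618]
orientation: [0.0, 0.088, 0.996, 0.0]
ft_force: [-0.0, 0.8, -0.0]
width: 0.82
time_s: 6.23
tool_pos: [0.5134, 0.056, 0.4161]
orientation: [0.002, 0.087, 0.996, 0.001]
ft_force: [0.8, -1.0, 0.2]
width: 0.703
t 6.2333 grasp now (tester mm) [-169.6521   81.8788  261.4198] F [ 0.9219 -0.8009  0.1589] width 0.7025429400961951
shift tool mm [ 30.5058   8.1431 194.5963] turn [  0.1403 -14.7906   0.1768] shift in goal axes [ 79.1957   8.4346 180.3372]
0.95 [[128.553   85.3631]] [[209.3724 358.172 ]]
1.05 [[135.8166  91.3503]] [[215.9975 342.0581]]
1.15 [[143.9221  99.1334]] [[222.7982 325.2238]]
```

View pics/s2.png

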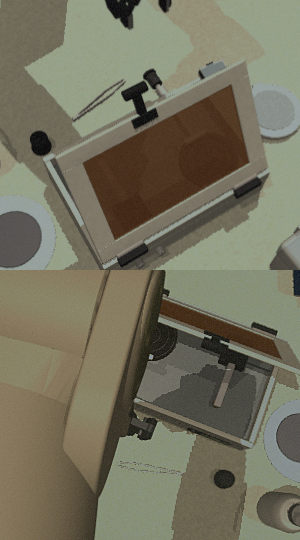

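The lid stands unaided with the grip at about (135,95) in the scene crop, which matches 1.05–1.1 rad. In the top crop the grip is near (218,340), consistent with 1.05. Next I descend to the knob.

```bash
python3 -m jog '[{"travel":[-7,4,25],"dr":[0,0,0],"claw":60},{"travel":[-7,4,30],"dr":[0,0,0],"claw":60},{"travel":[0,0,30],"dr":[0,0,0],"claw":55},{"travel":[0,0,30],"dr":[0,0,0],"claw":50},{"travel":[0,0,0],"dr":[0,0,0],"claw":50},{"travel":[0,0,0],"dr":[0,0,0],"claw":50}]'
python3 - <<'E'
from h import *
goal([-.155,.09,.072])
W=r.get_image("wrist"); cv2.imwrite("pics/w3.png",W["image"][:,:,::-1])
print(proj(W,[w(p) for p in ([-.155,.09,.072],[-.168,.09,.072],[-.135,.09,.072])]))
E
```

```text
time_s: 6.83
tool_pos: [0.5294, 0.0582, 0.2998]
orientation: [-0.001, 0.088, 0.996, -0.0]
ft_force: [-0.3, 0.5, 1.8]
width: 0.586
t 6.8333 grasp now (tester mm) [-155.2341   86.4376  145.0649] F [-0.3792  0.4333  1.7546] width 0.5857245048916827
shift tool mm [-0.0159  3.5246 73.0629] turn [-0.0265 -0.1555  0.0558] shift in goal axes [ 0.1858  3.4908 73.0643]
[[328.637  260.5173]
 [328.8163 235.3852]
 [328.3743 297.6508]]
```

View pics/w3.png

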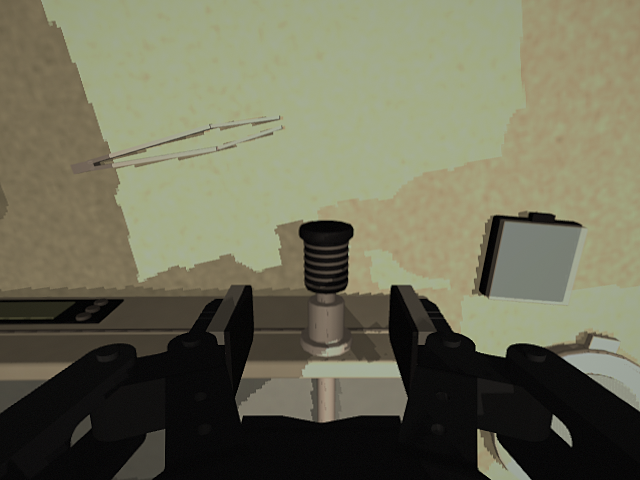

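The wrist view shows the ribs centred at about (326,265), the flange at y≈230 and the sleeve mouth at about (325,300). That is 1–2 mm from the prediction, so I correct slightly and descend.

```bash
python3 -m jog '[{"travel":[-1.5,2.2,25],"dr":[0,0,0],"claw":50},{"travel":[0,0,25],"dr":[0,0,0],"claw":45},{"travel":[0,0,23],"dr":[0,0,0],"claw":40},{"travel":[0,0,0],"dr":[0,0,0],"claw":35},{"travel":[0,0,0],"dr":[0,0,0],"claw":30},{"travel":[0,0,0],"dr":[0,0,0],"claw":30}]' 70
python3 - <<'E'
from h import *
goal([-.1535,.0887,.072])
E
```

```text
time_s: 7.38
tool_pos: [0.5332, 0.0605, 0.2295]
orientation: [0.002, 0.088, 0.996, 0.0]
ft_force: [0.6, 0.7, 0.4]
width: 0.35
t 7.3833 grasp now (tester mm) [-150.9144   89.5614   74.8051] F [0.4769 0.7818 0.4113] width 0.34959645278056334
shift tool mm [ 2.0029 -0.7655  2.7958] turn [0.0348 0.2203 0.0875] shift in goal axes [ 1.9909 -0.7669  2.8039]
```

```bash
python3 -m jog '[{"travel":[0,0,0],"dr":[0,0,0],"claw":22},{"travel":[0,0,0],"dr":[0,0,0],"claw":14},{"travel":[0,0,0],"dr":[0,0,0],"claw":14},{"travel":[0,0,0],"dr":[0,0,0],"claw":14},{"travel":[0,0,0],"dr":[0,0,0],"claw":14}]' 70
python3 - <<'E'
from h import *
goal([-.1535,.0887,.072])
W=r.get_image("wrist"); cv2.imwrite("pics/w4.png",W["image"][:,:,::-1])
E
```

```text
time_s: 7.8
tool_pos: [0.5331, 0.0601, 0.2298]
orientation: [0.003, 0.088, 0.996, -0.001]
ft_force: [-0.8, -2.8, 7.4]
width: 0.234
t 7.8 grasp now (tester mm) [-150.7364   88.9153   75.0901] F [-0.2907 -2.9114  7.363 ] width 0.23363450716710094
shift tool mm [ 1.9872 -0.3737  3.0783] turn [-0.061   0.2936  0.073 ] shift in goal axes [ 1.9709 -0.3795  3.088 ]
```

View pics/w4.png

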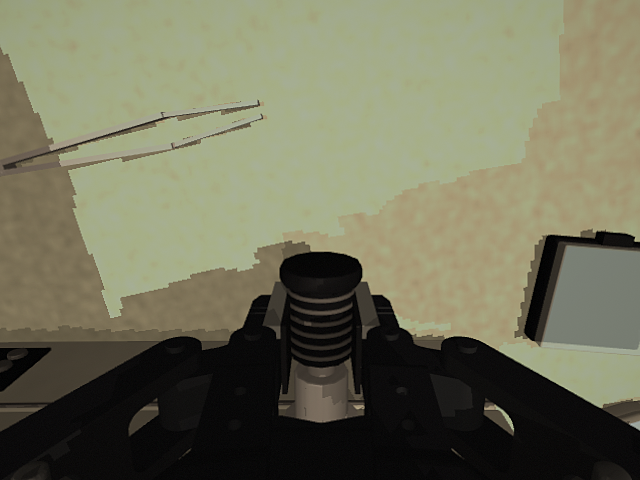

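The pads hold the ribbed part just behind the flange at (320,270); the sleeve is visible at (322,390). I'll pull slowly.

```bash
python3 -m jog '[{"travel":[2,0,0],"dr":[0,0,0],"claw":14},{"travel":[4,0,0],"dr":[0,0,0],"claw":14},{"travel":[5,0,0],"dr":[0,0,0],"claw":14},{"travel":[5,0,0],"dr":[0,0,0],"claw":14},{"travel":[5,0,0],"dr":[0,0,0],"claw":14},{"travel":[5,0,0],"dr":[0,0,0],"claw":14},{"travel":[5,0,0],"dr":[0,0,0],"claw":14},{"travel":[3,0,0],"dr":[0,0,0],"claw":14}]' 80; python3 -m jog '[{"travel":[2,0,0],"dr":[0,0,0],"claw":14},{"travel":[1.5,0,0],"dr":[0,0,0],"claw":14},{"travel":[0,0,0],"dr":[0,0,0],"claw":14},{"travel":[0,0,0],"dr":[0,0,0],"claw":14}]'
python3 - <<'E'
from h import *
goal([-.1507-.039,.0889,.075])
W=r.get_image("wrist")["image"]; S=r.get_image("scene")["image"]
a=cv2.resize(W[220:440,230:410],None,fx=2.7,fy=2.7,interpolation=2)
b=cv2.resize(S[170:270,270:390],None,fx=594/100/1.0,fy=5.94,interpolation=2)[:,:312]
im=np.hstack([a,cv2.resize(b,(312,a.shape[0]))])
cv2.imwrite("pics/w5.png",cv2.convertScaleAbs(im,alpha=1.5)[:,:,::-1])
E
```

```text
time_s: 8.52
tool_pos: [0.5017, 0.0657, 0.2299]
orientation: [0.006, 0.088, 0.996, -0.001]
ft_force: [7.6, -5.5, -1.1]
width: 0.235
time_s: 8.85
tool_pos: [0.4987, 0.0662, 0.2299]
orientation: [0.006, 0.088, 0.996, -0.001]
ft_force: [8.2, -5.6, 0.1]
width: 0.229
t 8.85 grasp now (tester mm) [-184.6972   88.789    75.1839] F [ 9.0757 -4.0667  0.0542] width 0.22903338423188394
shift tool mm [ 3.2164 -0.0715  0.1364] turn [-0.0686  0.6623  0.0366] shift in goal axes [ 3.2145 -0.0738  0.1734]
```

View pics/w5.png

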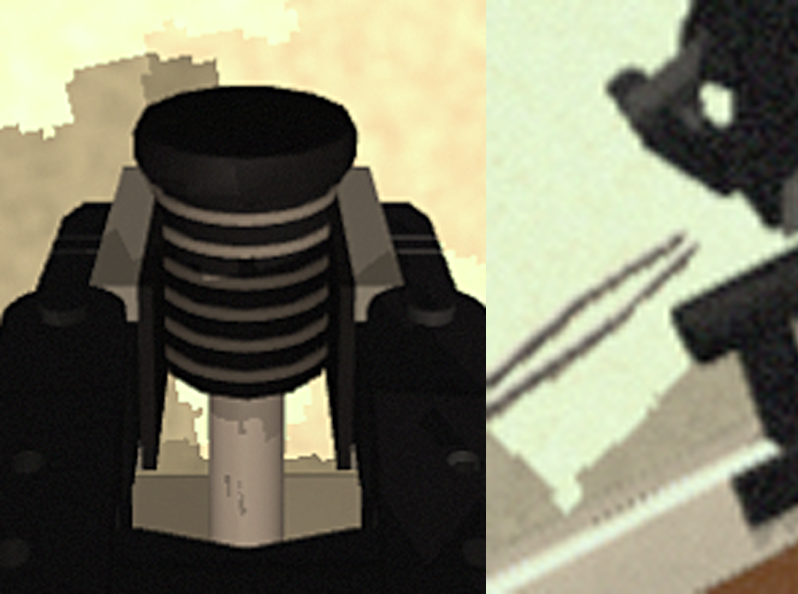

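The wrist zoom shows the knob still firmly held and the bare rod at (247,470); the palm hides the sleeve mouth. The tool has travelled 34.0 mm so far. I'll go on to about 40 mm and check slip by template matching the knob between the two wrist frames.

```bash
python3 -m jog '[{"travel":[2,0,0],"dr":[0,0,0],"claw":14},{"travel":[2,0,0],"dr":[0,0,0],"claw":14},{"travel":[2,0,0],"dr":[0,0,0],"claw":14},{"travel":[0,0,0],"dr":[0,0,0],"claw":14},{"travel":[0,0,0],"dr":[0,0,0],"claw":14},{"travel":[0,0,0],"dr":[0,0,0],"claw":14}]'
python3 - <<'E'
from h import *
goal([-.1507-.0395,.0889,.075])
a=cv2.imread("pics/w4.png"); d=r.get_image("wrist"); W=d["image"][:,:,::-1].copy(); cv2.imwrite("pics/w6.png",W)
for nm,(y0,y1,x0,x1) in {"knob":(285,365,290,355),"finger":(340,420,385,470)}.items():
    m=cv2.matchTemplate(W[y0-20:y1+20,x0-20:x1+20],a[y0:y1,x0:x1],cv2.TM_CCOEFF_NORMED); _,v,_,l=cv2.minMaxLoc(m); print(nm,v,l[0]-20,l[1]-20)
o,P,R=cur(); g=P+.1547*R[:,2]
p=proj(d,[g,g+RT@[.001,0,0]]);print("px per mm",p[1]-p[0], "TCP", tt(P))
T=r.get_image("top"); S=r.get_image("scene")
for D in (S,T): print(proj(D,w([-.135,.09,.072])))
cv2.imwrite("pics/s6.png",S["image"][:,:,::-1]); cv2.imwrite("pics/t6.png",T["image"][:,:,::-1])
E
```

```text
time_s: 9.45
tool_pos: [0.4931, 0.0672, 0.2299]
orientation: [0.006, 0.088, 0.996, -0.001]
ft_force: [8.6, -6.7, 0.2]
width: 0.229
t 9.45 grasp now (tester mm) [-190.2555   88.7814   75.2098] F [ 9.6846 -5.0973  0.1904] width 0.22906327210763344
shift tool mm [-1.9424 -0.0676  0.222 ] turn [-0.0689  0.6998  0.0308] shift in goal axes [-1.945  -0.0668  0.1982]
knob 0.8890120387077332 0 0
finger 0.9349913597106934 -1 0
px per mm [-0.0068  2.7394] TCP [-0.1921  0.089   0.2299]
[[338.8117 217.2157]]
[[298.2818 272.1372]]
```

Run:
```python
import cv2,numpy as np
s=cv2.imread("pics/s6.png");t=cv2.imread("pics/t6.png")
a=cv2.resize(s[180:250,290:390],None,fx=7,fy=7,interpolation=2)
cv2.imwrite("pics/z6.png",cv2.convertScaleAbs(a,alpha=1.7))
```

```text
(no output)
```

View pics/z6.png

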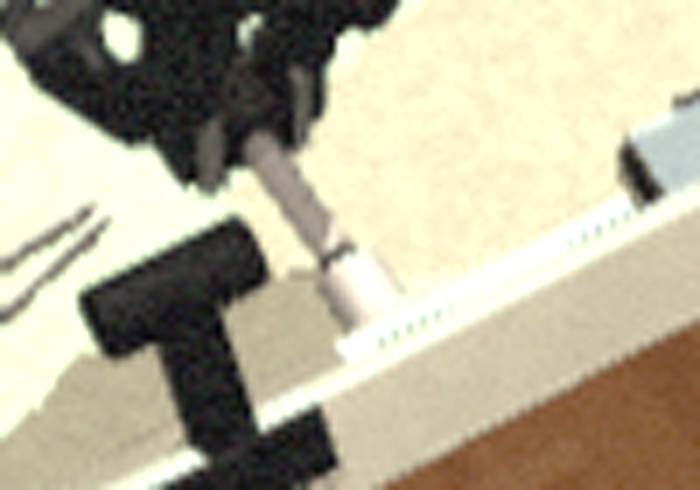

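The scene zoom shows the dark ring at about (335,255), right at the mouth of the bright sleeve and visible as a whole band. The lid grip is at full-image (315,221), against (316,221) predicted for 1.05 rad. Handing in.

Run:
```python
from rig import r
print(r.job_done()); o=r.get_obs(); print(o["time_s"],o["tool_pos"],o["width"],o["ft_force"])
```

```text
the job is handed in; nothing more can be done
None
the job is handed in; nothing more can be done
```

The job is handed in, at about 9.6 s on the robot's clock. The lid stands on its own, and the arm is still gripping the knob and holding the rod out against its spring.

- **Lid:** I pinched the grip's flat ends, lifted it along its arc and let go. The arm read 1.04 rad just before release. In the last scene picture the grip sat within a pixel of where it should be for 1.05 rad.
- **Rod:** I pulled the knob out 39.5 mm by the arm's own reading. The ring is just fully out at 38 mm, and the stop is at 58 mm. The knob did not slip in the pads, and the spring pulled at about 9.7 N, close to the 10 N expected at the mark. The last scene zoom shows the whole dark ring directly at the sleeve's mouth.
- **Uncertainty:** The travel is good to about 1 mm, because the tool tilted roughly 0.4° under load.
- **Other things on the bench:** I saw no contact with them, but I did not measure their positions again at the end.

No check failed. The readings taken at the end agreed with each other.

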